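# Bolt the box of the cabbage slicer

## Task

Lock the box of the cabbage slicer: with one fingertip hold the sprung catch down, and meanwhile with the other push the bolt by its upright tab until it is fully home in the box's keeper. Then let go, so that the catch springs back up behind the bolt. Grasp nothing, and leave the cabbage, the jar and the wooden tamper where they are.

Things in the scene. Friction and masses are not known exactly. Their poses are not given: they have to be found in the camera images.
- slicer: Wooden slicer, 250 x 580 mm, fixed to the table, place and yaw vary. Origin on the table under the lock's middle; z up, +y along it from the lock to its wooden box (near wall y = 112 mm, top 121 mm above table). Deck 45 mm up, rails at x = +-118 mm 65 mm up. On the deck the steel lock: round bolt along y at x = +28 mm in guides (tops 73 mm up); sprung catch beside it at x = -32 mm.
- bolt (a joint): Bolt travel in m towards the box (slicer's +y): 0 drawn, 0.045 fully home at its stop, nose in the box's keeper. Starts at 0 to 0.010. About 2 N of friction; stays where left. A lug on its side meets the catch's tooth at about 0.0135 and goes on only while the catch is over 5.5 mm down; past the tooth from 0.0315.
- tab (a point): Point on the bolt's upright steel tab, moves with it: 105 mm above the table, mid-width, mid-thickness. Tab 26 mm wide (slicer's x), 8 mm thick (slicer's y), from 63 to 115 mm above the table. Axes as the slicer's. Push on its flat face that looks to -y, towards +y.
- catch (a joint): How far the catch is pressed down, in m: 0 = up, 0.009 = down on its stop; it springs back when let go. About 3 N starts it, 7 N holds it fully down.
- paddle (a point): Centre of the top face of the catch's flat steel paddle, moves with it; 85 mm above the table when up. Paddle 30 mm wide (slicer's x), 100 mm long (slicer's y), parallel to the bolt, so a fingertip can slide along it while pressing. Its centre line is 60 mm from the tab's middle, towards the slicer's -x. Axes as the slicer's.
- cabbage: Bystander: loose half cabbage, cut face down on the table, 136 mm across, 67 mm high. Origin at the centre of its underside.
- jar: Bystander: loose white jar with a steel cap, 68 mm across, 95 mm high. Origin at the centre of its underside. It and the cabbage stand beyond the slicer and beside its lock end, either way round.
- tamper: Bystander: loose wooden cabbage tamper lying on the table beyond the slicer, beside its box, 235 mm long along its x, 54 mm thick. Origin under its middle.

How it is judged:
By the outcome, as a careful person would: the job done as asked, in the order asked, and still so for the second after the job is handed in, with the robot touching nothing.
It also fails if it takes over 32 s, if anything falls off the work surface, if the arm or the gripper's body presses on something with over 40 N, if the wrist force passes 120 N, or if a joint passes its speed limit or range.

## Robot

A 6-joint arm with a two-finger parallel gripper is mounted at the origin on the work surface. World frame = base frame: x ahead of the robot, y to its left, z up, the work surface at z = 0. Lengths are in m, angles in rad, forces in N, time in s.
With the tool pointing down it reaches from about 0.25 to 0.775 m from the base axis. Payload 4 kg.
Tool frame: the origin (TCP) lies midway between the tips of the shut fingers; the grasp point (between the pads) lies 19 mm behind it (robot.tcp_to_grasp is the distance from the TCP to the grasp point, in m); x points along the fingers, y is the direction in which the jaws open and shut, and the axes are right-handed (so a half turn about x gives the same grasp; the last joint's range is limited). The gripper opens to 94 mm and grips with 3 to 60 N. Pads are 16 mm wide; open, the fingers measure 119 mm over their backs; the gripper's body (75 mm by 177 mm) begins 78 mm behind the grasp point.
Start: joints at [1.203, 0.087, 1.371, -0, 1.684, -0.103], TCP at [0.144, 0.531, 0.206] pointing down, gripper open.
Joint ranges: [-3.1, 3.1], [-0.76, 2.03], [0.27, 2.55], [-1.08, 4.22], [0.17, 2.65], [-2.57, 2.57]. Speed limits (rad/s): [2.79, 2.79, 3.14, 3.14, 3.14, 3.14].

## Interface

Orientations are given as [roll, pitch, yaw] about the fixed x, y, z axes, in that order (R = Rz(yaw) Ry(pitch) Rx(roll)).
In Python, from bench import robot gives the robot as it stands.
- The arm moves only by the tool send_rows, never from a script. Its argument "increments" is a list of rows, each a list of 5 numbers: the opening, from -1 (shut) to 1 (fully open), so that 0 is half open, then the shift along the tool's x, y, z in m, then the turn about the tool's x in rad. In form: [[hand, tx, ty, tz, roll], ...]. A call has 1 to 5 rows; each row is the pose to reach, as a shift and turn from the pose commanded when the call began, along the tool's axes at that moment; what a row does not reach only later rows make up. A row lasts 1/12 s, in which the tool goes at most 41.7 mm and 7.16 degrees, less where a joint would pass 70% of its speed; a pose out of reach is approached as far as the arm can. A call with a gripper value outside its range is refused whole. The fingers move at their own pace and stop on an object; the grip force is fixed at half the most. Time passes only in rows, so rows that repeat a pose let the fingers close. It gives the time, the measured TCP pose, the force and the opening at its end, in the units of the state.
- robot.get_obs(): the state, without advancing time (a new reading comes with each control period).
- robot.snapshot(name): name is "side" or "top" or "wrist"; returns a dict with "image" (400x640x3 uint8, red, green, blue), "intrinsics" (3x3 intrinsics, pixels), "world_from_camera" (4x4, takes a point from camera to world coordinates). Camera axes: x right, y down, z forward; pixel columns grow to the right and rows downward; lengths in m; the calibration is good to about 2 mm. A picture is of the moment at which its call begins. There is no depth.
- robot.close_job(): hands the job in, once; it reports no verdict.
The state is a dict: "time": time; "joint_positions": joint angles; "qvel": joint speeds; "joint_torque": joint torques, N m; "tool_pos": TCP position; "ee_rot": TCP orientation; "wrist_force": force on the tool from outside, world axes, zero at the start; "wrist_torque": the same for the moment, N m; "width": finger opening in m.
Only numpy, scipy, OpenCV 4.12 (cv2) and the standard library are available. Lean on these libraries where they do the work, as an engineer would, in place of code of your own. Each camera call takes 0.05 s, during which the arm holds its last target.

## Working session

There is one attempt and no reset: what is moved stays moved. The work goes in short steps, Python scripts to look and compute and a tool call to move; the robot and the scene stay as the last step left them, time stands still between calls to the robot, and variables do not carry over. Pictures are saved under pics/ and viewed, and the job is handed in when it is done.

Besides the shell and the picture viewer there is one more tool, called after ">>>" as name([rows], argument=value, ...), one row to a line, values as JSON. send_rows: Moves the arm, as the interface text tells. Its arguments: {"type":"object","properties":{"increments":{"type":"array"}},"required":["increments"]}

```bash
mkdir -p pics; ls
python3 - <<'E'
from bench import robot
import cv2,json,numpy as np
o=robot.get_obs()
for k,v in o.items(): print(k,np.round(v,4).tolist())
for n in("top","side","wrist"):
    s=robot.snapshot(n); cv2.imwrite(f"pics/{n}0.png",s["image"][:,:,::-1])
    np.savez(f"pics/{n}0.npz",K=s["intrinsics"],T=s["world_from_camera"])
    print(n,np.round(s["intrinsics"],1).tolist(),np.round(s["world_from_camera"],3).tolist())
E
```

```text
pics
time 0.0
joint_positions [1.2029, 0.0879, 1.3722, -0.0, 1.6836, -0.1031]
qvel [0.0004, -0.0007, 0.0004, 0.0022, -0.0003, -0.0003]
joint_torque [0.0005, -34.0182, -30.2427, 0.0717, 0.033, -0.0001]
tool_pos [0.1438, 0.5303, 0.2043]
ee_rot [-1.6697, 1.5686, -1.9345]
wrist_force [0.153, -0.5935, -0.3503]
wrist_torque [-0.0015, -0.0121, -0.0003]
width 0.0941
top [[463.9, 0.0, 321.8], [0.0, 463.9, 203.1], [0.0, 0.0, 1.0]] [[0.005, -0.996, 0.092, 0.531], [-1.0, -0.007, -0.016, -0.031], [0.016, -0.092, -0.996, 1.06], [0.0, 0.0, 0.0, 1.0]]
side [[486.5, 0.0, 312.1], [0.0, 486.5, 199.6], [0.0, 0.0, 1.0]] [[0.825, -0.279, 0.492, 0.049], [-0.566, -0.411, 0.715, -0.888], [0.002, -0.868, -0.497, 0.671], [0.0, 0.0, 0.0, 1.0]]
wrist [[303.8, 0.0, 317.2], [0.0, 303.8, 201.6], [0.0, 0.0, 1.0]] [[0.263, 0.936, 0.233, 0.076], [0.965, -0.254, -0.066, 0.55], [-0.003, 0.242, -0.97, 0.385], [0.0, 0.0, 0.0, 1.0]]
```

View pics/top0.png

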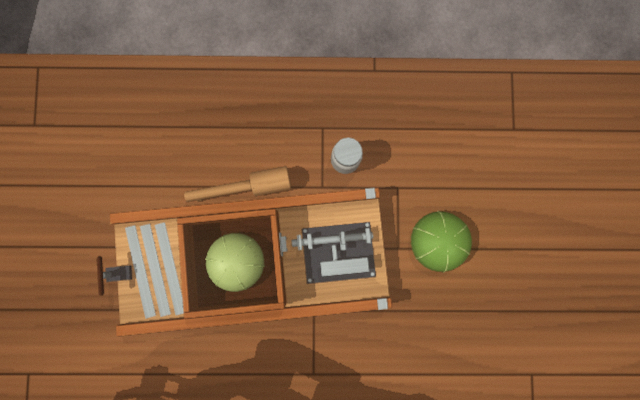

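View pics/side0.png

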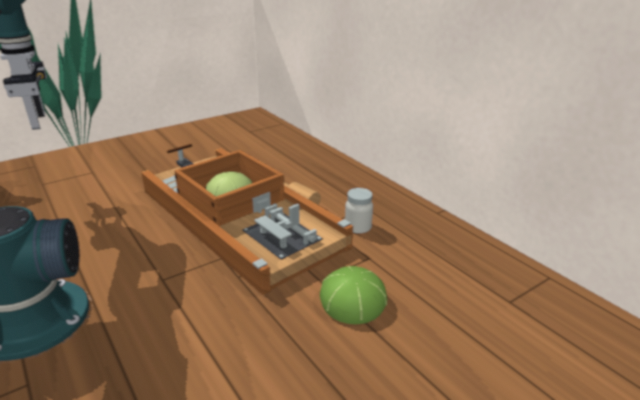

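View pics/wrist0.png

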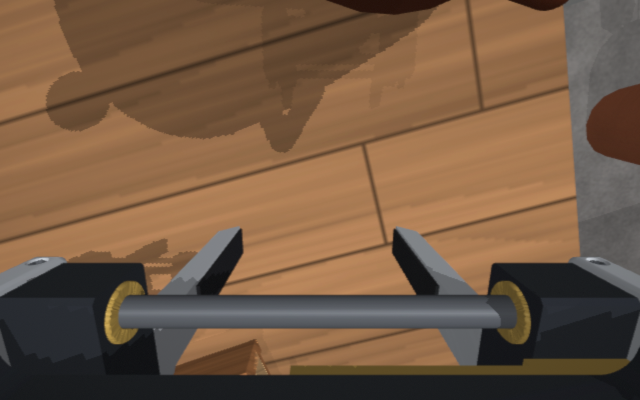

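Run:
```python
import cv2
i=cv2.imread("pics/top0.png"); cv2.imwrite("pics/topc.png",cv2.resize(i[185:315,270:400],None,fx=4.6,fy=4.6,interpolation=cv2.INTER_CUBIC))
i=cv2.imread("pics/side0.png"); cv2.imwrite("pics/sidec.png",cv2.resize(i[180:280,230:360],None,fx=6,fy=6,interpolation=cv2.INTER_CUBIC))
```

```text
(no output)
```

View pics/topc.png

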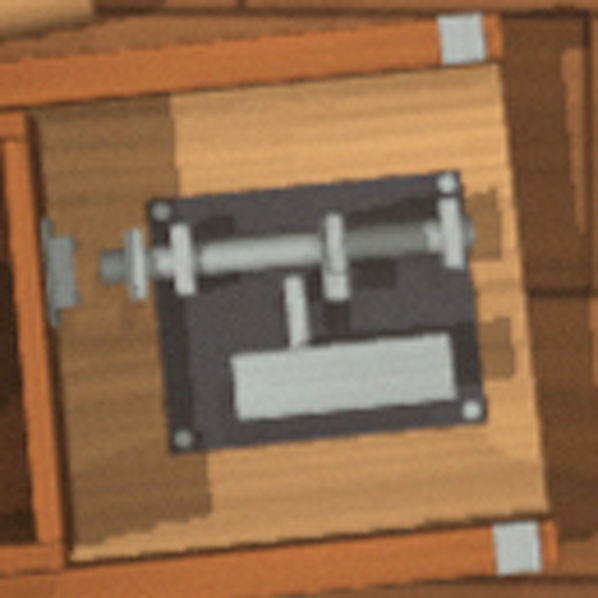

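View pics/sidec.png

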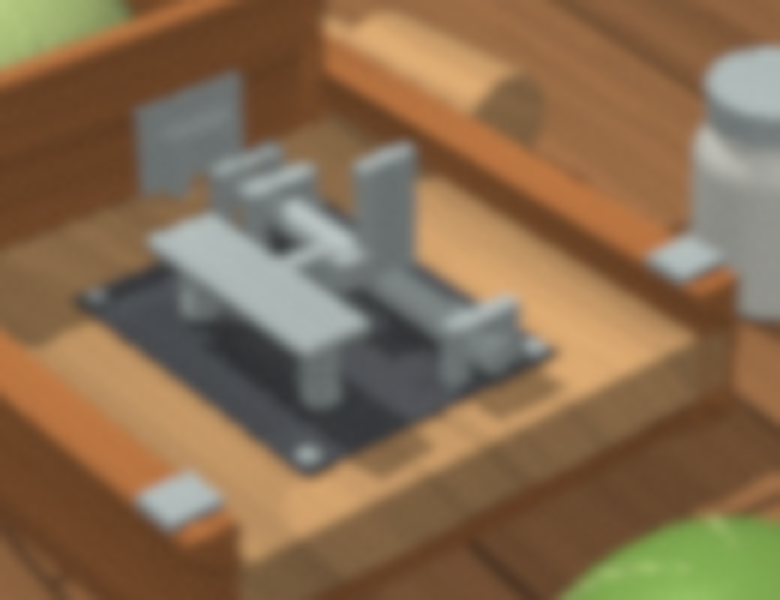

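```bash
cat > h.py <<'E'
import numpy as np
def ray(cam,uv,z):
    d=np.load(f"pics/{cam}.npz");K,T=d["K"],d["T"]
    r=T[:3,:3]@np.linalg.solve(K,[uv[0],uv[1],1.]);c=T[:3,3]
    return c+r*(z-c[2])/r[2]
def proj(cam,p):
    d=np.load(f"pics/{cam}.npz");K,T=d["K"],d["T"]
    q=K@(T[:3,:3].T@(np.array(p)-T[:3,3]));return q[:2]/q[2]
E
python3 - <<'E'
from h import *
f=lambda u,v:(270+(u+.5)/4.6-.5,185+(v+.5)/4.6-.5)
g=lambda u,v:(230+(u+.5)/6-.5,180+(v+.5)/6-.5)
def show(n,L,z,cam="top0",m=f):
    P=np.array([ray(cam,m(*p),z) for p in L]);print(n,np.round(P[:,:2]*1e3,1).tolist(),'mean',np.round(P.mean(0)*1e3,1))
show("paddle",[(233,355),(448,335),(457,398),(237,420)],.085)
show("paddle side",[(148,240),(213,212),(370,322),(300,352)],.085,"side0",g)
show("tabtop",[(322,213),(343,212),(346,273),(326,274)],.115)
show("tabtop side",[(355,160),(412,143)],.115,"side0",g)
show("plate",[(150,202),(458,172),(486,420),(172,452)],.048)
show("screws",[(162,212),(448,184),(472,410),(184,440)],.05)
show("boxwall",[(25,115),(62,560)],.121)
show("rail ends",[(500,62),(550,515)],.065)
E
```

```text
paddle [[498.4, -43.8], [507.9, -141.5], [479.6, -145.5], [469.3, -45.8]] mean [488.8 -94.2  85. ]
paddle side [[469.1, -47.8], [499.3, -44.1], [508.5, -141.6], [477.8, -143.8]] mean [488.7 -94.3  85. ]
tabtop [[562.0, -82.5], [562.5, -91.8], [535.6, -93.1], [535.1, -84.3]] mean [548.8 -87.9 115. ]
tabtop side [[538.5, -84.8], [563.0, -86.2]] mean [550.8 -85.5 115. ]
plate [[568.9, -4.6], [584.1, -150.8], [467.5, -163.5], [452.0, -16.0]] mean [518.1 -83.7  48. ]
screws [[564.2, -10.4], [578.2, -145.7], [472.2, -156.7], [457.7, -21.6]] mean [518.1 -83.6  50. ]
boxwall [[604.1, 48.9], [411.3, 30.1]] mean [507.7  39.5 121. ]
rail ends [[635.0, -168.7], [425.3, -190.6]] mean [ 530.1 -179.6   65. ]
```

```bash
cat >> h.py <<'E'
from scipy.spatial.transform import Rotation as Rn
YAW=0.0986; PC=np.array([.4888,-.0942]); EX=np.array([np.cos(YAW),np.sin(YAW)]); EY=np.array([-EX[1],EX[0]])
def state():
    from bench import robot
    o=robot.get_obs(); R=Rn.from_euler('xyz',o["ee_rot"]).as_matrix(); p=np.array(o["tool_pos"])
    d=p[:2]-PC
    print("t",round(o["time"],2),"tcp",np.round(p*1e3,1),"lx,ly",np.round([d@EX*1e3,d@EY*1e3],1),"F",np.round(o["wrist_force"],1),"w",round(o["width"]*1e3,1))
    a=np.arctan2(R[1,1],R[0,1]); print("tool y yaw - slicer x (deg)",np.degrees(a-YAW),"q6",o["joint_positions"][5], "tilt",np.round(R[:,0],4))
    return o,R,p
def shift(dy,z,lx=.030):
    o,R,p=state(); t=np.append(PC+lx*EX+dy*EY,z); print("shift tool",np.round(R.T@(t-p)*1e3,1))
E
python3 -c "
from h import *
shift(-.019,.2)"
```

```text
t 0.15 tcp [143.8 530.4 204.6] lx,ly [-281.8  655.6] F [-0.2 -0.2 -0.1] w 94.0
tool y yaw - slicer x (deg) 69.17917333048848 q6 -0.10311928634569104 tilt [-6.0e-04 -1.6e-03 -1.0e+00]
shift tool [   5.4 -519.7  531.2]
```

>>> send_rows([
  [0, 0, -0.028, 0.0286, 0.12],
  [0, 0, -0.056, 0.0572, 0.24],
  [0, 0, -0.084, 0.0858, 0.36],
  [0, 0, -0.112, 0.1144, 0.48],
  [0, 0, -0.14, 0.143, 0.6],
])

```text
time: 0.57
tool_pos: [0.2456, 0.3566, 0.2051]
ee_rot: [-1.041, 1.57, -1.91]
wrist_force: [1.6, -0.7, -0.4]
width: 0.0638
```

```bash
python3 -c "
from h import *
shift(-.019,.2)"
```

```text
t 0.57 tcp [245.6 356.6 205.1] lx,ly [-197.7  472.5] F [ 1.6 -0.7 -0.4] w 63.8
tool y yaw - slicer x (deg) 34.51868293938101 q6 0.13563266323678597 tilt [-2.e-04 -4.e-04 -1.e+00]
shift tool [  5.2 -90.9 534. ]
```

>>> send_rows([
  [0, 0, -0.0067, 0.0394, 0.12],
  [0, 0, -0.0134, 0.0788, 0.24],
  [0, 0, -0.02, 0.118, 0.36],
  [0, 0, -0.0268, 0.1576, 0.48],
  [0, 0, -0.0335, 0.197, 0.6],
])

```text
time: 0.98
tool_pos: [0.348, 0.1848, 0.2054]
ee_rot: [2.043, 1.57, 0.572]
wrist_force: [0.5, 0.1, -0.1]
width: 0.047
```

```bash
python3 -c "
from h import *
shift(-.019,.2)"
```

```text
t 0.98 tcp [348.  184.8 205.4] lx,ly [-112.7  291.5] F [ 0.5  0.1 -0.1] w 47.0
tool y yaw - slicer x (deg) 0.10060857758657261 q6 0.24367478513264135 tilt [ 4.e-04  3.e-04 -1.e+00]
shift tool [  5.4 142.1 310.8]
```

>>> send_rows([
  [0, 0, 0.0166, 0.0363, 0],
  [0, 0, 0.0332, 0.0726, 0],
  [0, 0, 0.0498, 0.109, 0],
  [0, 0, 0.0664, 0.1452, 0],
  [0, 0, 0.083, 0.1815, 0],
])

```text
time: 1.4
tool_pos: [0.4498, 0.013, 0.2053]
ee_rot: [2.58, 1.57, 1.115]
wrist_force: [0.3, 0.4, 0.5]
width: 0.047
```

```bash
python3 -c "
from h import *
shift(-.019,.2)"
```

```text
t 1.4 tcp [449.8  13.  205.3] lx,ly [-28.3 110.5] F [0.3 0.4 0.5] w 47.0
tool y yaw - slicer x (deg) 0.39453408667110407 q6 -0.20299880271697102 tilt [ 2.e-04  3.e-04 -1.e+00]
shift tool [  5.3  57.4 129.9]
```

>>> send_rows([
  [0, 0, 0.016, 0.036, 0.004],
  [0, 0, 0.032, 0.072, 0.004],
  [0, 0, 0.048, 0.108, 0.004],
  [0, 0.02, 0.0574, 0.13, 0.004],
  [0, 0.06, 0.0574, 0.13, 0.004],
])

```text
time: 1.82
tool_pos: [0.5252, -0.1139, 0.1495]
ee_rot: [1.033, 1.558, -0.44]
wrist_force: [0.1, 0.6, 1.1]
width: 0.0469
```

>>> send_rows([
  [0, 0, 0, 0, 0],
  [0, 0, 0, 0, 0],
])

```text
time: 1.98
tool_pos: [0.5175, -0.1075, 0.1419]
ee_rot: [-2.025, 1.562, 2.788]
wrist_force: [0.2, 0.0, 0.5]
width: 0.0471
```

Run:
```python
from h import *
from bench import robot
import cv2
shift(-.019,.1)
for n in("top","side","wrist"):
    s=robot.snapshot(n); cv2.imwrite(f"pics/{n}1.png",s["image"][:,:,::-1])
    np.savez(f"pics/{n}1.npz",K=s["intrinsics"],T=s["world_from_camera"])
i=cv2.imread("pics/side1.png"); cv2.imwrite("pics/side1c.png",cv2.resize(i[150:280,230:360],None,fx=4.6,fy=4.6,interpolation=cv2.INTER_CUBIC))
```

```text
t 1.98 tcp [ 517.5 -107.5  141.9] lx,ly [ 27.3 -16. ] F [0.2 0.  0.5] w 47.1
tool y yaw - slicer x (deg) 0.16755620431583773 q6 -0.4138196556646548 tilt [-0.0086  0.0032 -1.    ]
shift tool [41.9  3.1  3.1]
```

View pics/side1c.png

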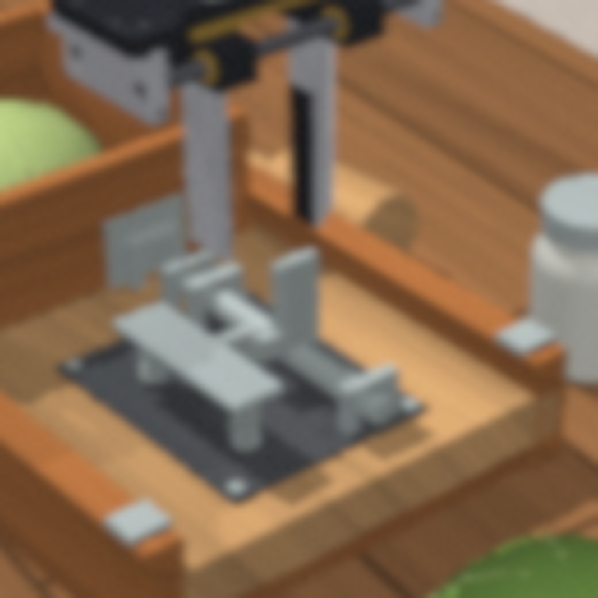

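View pics/wrist1.png

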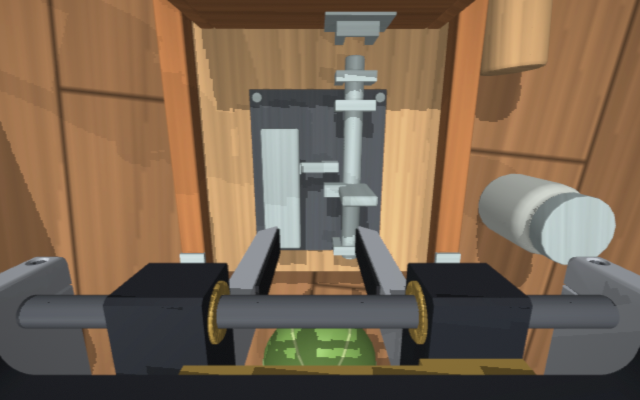

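View pics/top1.png

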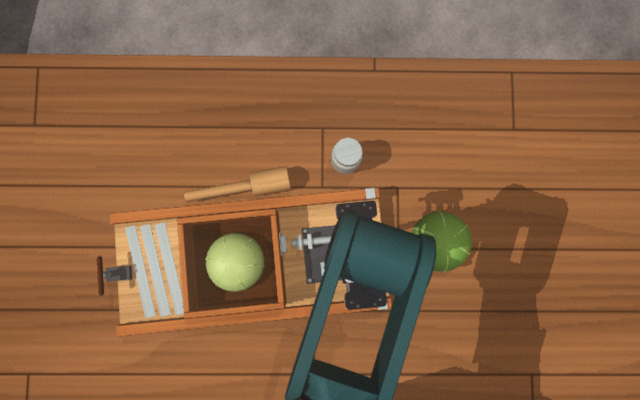

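```bash
python3 -c "
from h import *
shift(-.021,.1)"
```

```text
t 2.13 tcp [ 521.8 -108.   148.8] lx,ly [ 31.5 -17. ] F [ 0.  -0.6  0.2] w 46.9
tool y yaw - slicer x (deg) 0.2633875792753992 q6 -0.41386012949553636 tilt [ 0.0051 -0.0014 -1.    ]
shift tool [48.8 -1.8  3.9]
```

>>> send_rows([
  [0, 0.006, -0.0005, 0.001, 0.004],
  [0, 0.016, -0.001, 0.002, 0.004],
  [0, 0.028, -0.0015, 0.004, 0.004],
  [0, 0.038, -0.0015, 0.004, 0.004],
  [0, 0.044, -0.0015, 0.004, 0.004],
])

```text
time: 2.55
tool_pos: [0.518, -0.112, 0.0992]
ee_rot: [-2.025, 1.568, 2.785]
wrist_force: [0.1, 0.5, -0.6]
width: 0.0472
```

>>> send_rows([
  [0, 0, 0, 0, 0],
  [0, 0, 0, 0, 0],
  [0, 0, 0, 0, 0],
  [0, 0, 0, 0, 0],
])

```text
time: 2.88
tool_pos: [0.5196, -0.1125, 0.1021]
ee_rot: [1.241, 1.57, -0.232]
wrist_force: [-0.6, -0.0, -0.0]
width: 0.0469
```

Run:
```python
from h import *
from bench import robot
import cv2
shift(-.021,.088)
for n in("side","wrist"):
    s=robot.snapshot(n); cv2.imwrite(f"pics/{n}2.png",s["image"][:,:,::-1])
    np.savez(f"pics/{n}2.npz",K=s["intrinsics"],T=s["world_from_camera"])
i=cv2.imread("pics/side2.png"); cv2.imwrite("pics/side2c.png",cv2.resize(i[170:280,230:340],None,fx=5.4,fy=5.4,interpolation=cv2.INTER_CUBIC))
shift(-.021,.088)
```

```text
t 2.88 tcp [ 519.6 -112.5  102.1] lx,ly [ 28.8 -21.2] F [-0.6 -0.  -0. ] w 46.9
tool y yaw - slicer x (deg) -0.035993053358045396 q6 -0.4179676374129055 tilt [ 1.2e-03 -3.0e-04 -1.0e+00]
shift tool [14.1  1.2 -0.3]
t 2.98 tcp [ 519.6 -112.5  102.1] lx,ly [ 28.8 -21.2] F [-0.5  0.1  0.2] w 47.1
tool y yaw - slicer x (deg) -0.033599421617139774 q6 -0.41798548935523466 tilt [ 1.2e-03 -3.0e-04 -1.0e+00]
shift tool [14.1  1.2 -0.2]
```

View pics/side2c.png

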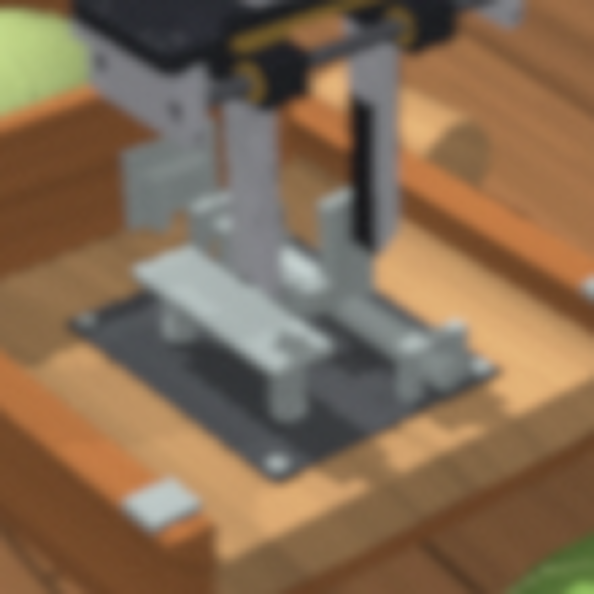

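View pics/wrist2.png

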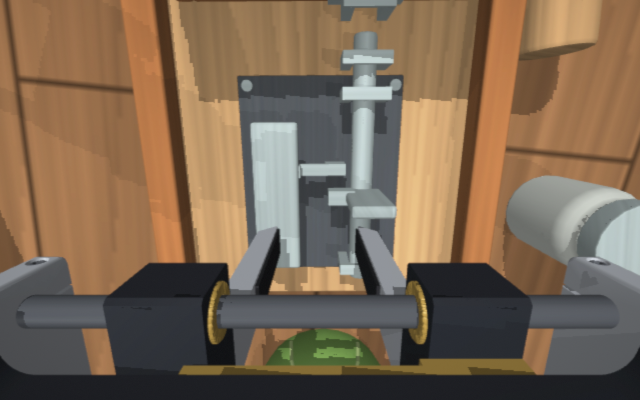

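>>> send_rows([
  [0, 0.004, 0.001, 0, 0],
  [0, 0.009, 0.001, 0, 0],
  [0, 0.013, 0.001, 0, 0],
  [0, 0.015, 0.001, 0, 0],
  [0, 0.015, 0.001, 0, 0],
])

```text
time: 3.4
tool_pos: [0.5197, -0.1121, 0.0856]
ee_rot: [-2.056, 1.569, 2.754]
wrist_force: [-1.1, 0.5, -0.5]
width: 0.047
```

>>> send_rows([
  [0, 0.002, 0, 0, 0],
  [0, 0.004, 0, 0, 0],
  [0, 0.006, 0, 0, 0],
  [0, 0.006, 0, 0, 0],
  [0, 0.006, 0, 0, 0],
])

```text
time: 3.82
tool_pos: [0.5202, -0.1123, 0.0809]
ee_rot: [1.213, 1.571, -0.259]
wrist_force: [-1.6, 0.5, 4.4]
width: 0.0469
```

>>> send_rows([
  [0, 0.001, 0, 0, 0],
  [0, 0.002, 0, 0, 0],
  [0, 0.003, 0, 0, 0],
  [0, 0.004, 0, 0, 0],
  [0, 0.004, 0, 0, 0],
])

```text
time: 4.23
tool_pos: [0.5202, -0.1123, 0.0768]
ee_rot: [1.113, 1.57, -0.36]
wrist_force: [-0.9, 0.6, 6.1]
width: 0.0474
```

Run:
```python
from h import *
from bench import robot
import cv2
s=robot.snapshot("side"); i=s["image"][:,:,::-1]; cv2.imwrite("pics/side3c.png",cv2.resize(i[170:280,230:340],None,fx=5.4,fy=5.4,interpolation=cv2.INTER_CUBIC))
shift(-.021,.077)
```

```text
t 4.28 tcp [ 520.2 -112.3   76.9] lx,ly [ 29.5 -21.1] F [-1.6  0.8  5.4] w 47.1
tool y yaw - slicer x (deg) -0.03587952641716301 q6 -0.4171865538913453 tilt [ 3.e-04 -1.e-04 -1.e+00]
shift tool [-0.1  0.5 -0.1]
```

View pics/side3c.png

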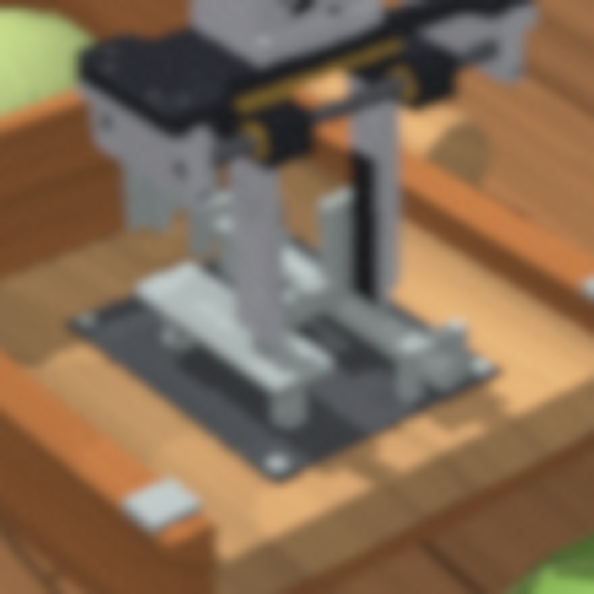

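>>> send_rows([
  [0, 0.0008, 0, 0, 0],
  [0, 0.0008, 0, -0.002, 0],
  [0, 0.0008, 0, -0.005, 0],
  [0, 0.0008, 0, -0.008, 0],
  [0, 0.0008, 0, -0.01, 0],
])

```text
time: 4.7
tool_pos: [0.5208, -0.1049, 0.0772]
ee_rot: [0.561, 1.564, -0.912]
wrist_force: [-0.4, -4.8, 5.4]
width: 0.0469
```

>>> send_rows([
  [0, 0, 0, -0.001, 0],
  [0, 0, 0, -0.002, 0],
  [0, 0, 0, -0.003, 0],
  [0, 0, 0, -0.004, 0],
  [0, 0, 0, -0.005, 0],
])

```text
time: 5.12
tool_pos: [0.5205, -0.101, 0.0772]
ee_rot: [0.463, 1.562, -1.01]
wrist_force: [0.3, -6.9, 5.0]
width: 0.0469
```

```bash
python3 -c "
from h import *
shift(-.006,.077)"
```

```text
t 5.12 tcp [ 520.5 -101.    77.2] lx,ly [30.8 -9.9] F [ 0.3 -6.9  5. ] w 46.9
tool y yaw - slicer x (deg) -0.07372168808084756 q6 -0.39121165288951865 tilt [ 0.0048 -0.0076 -1.    ]
shift tool [ 0.2 -0.8 -3.9]
```

>>> send_rows([
  [0, 0.001, 0, 0, 0],
  [0, 0.0015, 0, 0, 0],
  [0, 0.0015, 0, 0, 0],
])

```text
time: 5.37
tool_pos: [0.5205, -0.1009, 0.0763]
ee_rot: [0.496, 1.562, -0.977]
wrist_force: [0.1, -6.7, 7.6]
width: 0.047
```

Run:
```python
from h import *
from bench import robot
import cv2
s=robot.snapshot("side"); i=s["image"][:,:,::-1]; cv2.imwrite("pics/side4c.png",cv2.resize(i[170:280,230:340],None,fx=5.4,fy=5.4,interpolation=cv2.INTER_CUBIC))
s=robot.snapshot("wrist"); i=s["image"][:,:,::-1]; cv2.imwrite("pics/wrist4c.png",cv2.resize(i[20:300,200:440],None,fx=2.1,fy=2.1,interpolation=cv2.INTER_CUBIC))
shift(-.006,.077)
```

```text
t 5.47 tcp [ 520.5 -100.9   76.3] lx,ly [30.9 -9.8] F [-0.1 -5.9  7.6] w 47.3
tool y yaw - slicer x (deg) -0.06371411594530402 q6 -0.3913658755444281 tilt [ 0.005  -0.0074 -1.    ]
shift tool [-0.7 -0.9 -3.8]
```

View pics/side4c.png

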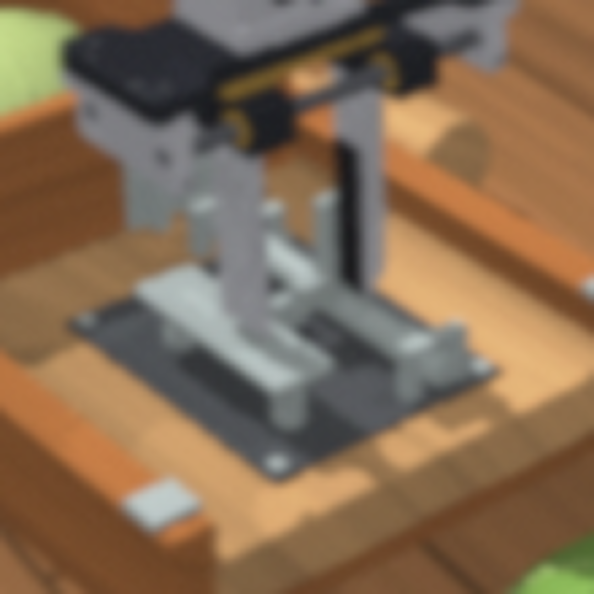

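View pics/wrist4c.png

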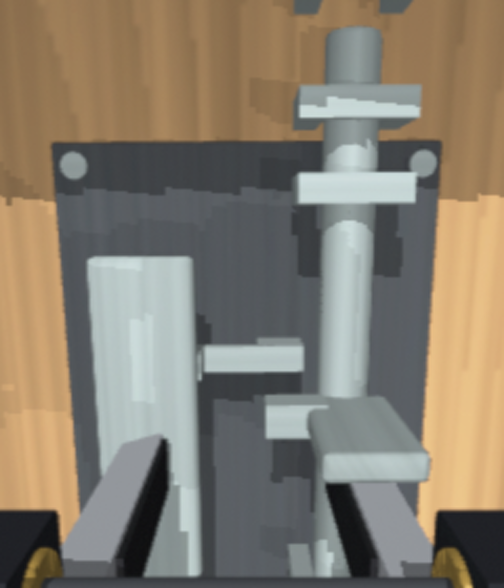

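>>> send_rows([
  [0, 0, 0, -0.002, 0],
  [0, 0, 0, -0.004, 0],
  [0, 0, 0, -0.006, 0],
  [0, 0, 0, -0.008, 0],
  [0, 0, 0, -0.01, 0],
])

```text
time: 5.88
tool_pos: [0.5196, -0.0916, 0.0763]
ee_rot: [0.435, 1.561, -1.038]
wrist_force: [-0.1, -8.0, 7.1]
width: 0.0473
```

```bash
python3 -c "
from h import *
shift(-.006,.077)"
```

```text
t 5.88 tcp [519.6 -91.6  76.3] lx,ly [30.9 -0.5] F [-0.1 -8.   7.1] w 47.3
tool y yaw - slicer x (deg) -0.07948026468558003 q6 -0.37347020970288136 tilt [ 0.0052 -0.0088 -0.9999]
shift tool [-0.7 -0.9  5.5]
```

>>> send_rows([
  [0, 0, 0, -0.002, 0],
  [0, 0, 0, -0.004, 0],
  [0, 0, 0, -0.006, 0],
  [0, 0, 0, -0.008, 0],
  [0, 0, 0, -0.01, 0],
])

```text
time: 6.3
tool_pos: [0.5186, -0.0816, 0.0763]
ee_rot: [0.436, 1.561, -1.038]
wrist_force: [-0.5, -8.0, 8.0]
width: 0.0469
```

Run:
```python
from h import *
from bench import robot
import cv2
s=robot.snapshot("wrist"); i=s["image"][:,:,::-1]; cv2.imwrite("pics/wrist5c.png",cv2.resize(i[20:300,200:440],None,fx=2.1,fy=2.1,interpolation=cv2.INTER_CUBIC))
shift(-.006,.077)
```

```text
t 6.35 tcp [518.5 -81.2  76.3] lx,ly [30.9 10. ] F [-0.8 -7.7  8. ] w 46.8
tool y yaw - slicer x (deg) -0.06425573025283923 q6 -0.3553688690610787 tilt [ 0.005  -0.0082 -1.    ]
shift tool [-0.6 -0.8 16. ]
```

View pics/wrist5c.png

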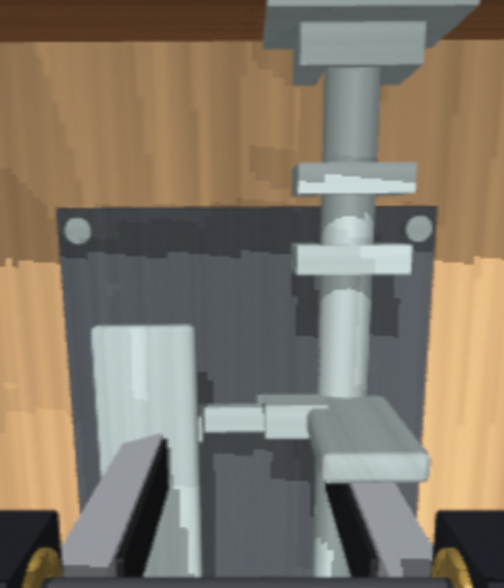

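>>> send_rows([
  [0, 0, 0, -0.002, 0],
  [0, 0, 0, -0.004, 0],
  [0, 0, 0, -0.006, 0],
  [0, 0, 0, -0.008, 0],
  [0, 0, 0, -0.01, 0],
])

```text
time: 6.77
tool_pos: [0.5176, -0.0717, 0.0763]
ee_rot: [0.431, 1.561, -1.042]
wrist_force: [-0.1, -7.6, 7.3]
width: 0.0468
```

>>> send_rows([
  [0, 0, 0, -0.002, 0],
  [0, 0, 0, -0.004, 0],
  [0, 0, 0, -0.006, 0],
  [0, 0, 0, -0.008, 0],
])

```text
time: 7.1
tool_pos: [0.5168, -0.0637, 0.0763]
ee_rot: [0.428, 1.561, -1.045]
wrist_force: [-0.0, -8.6, 7.5]
width: 0.0473
```

Run:
```python
from h import *
from bench import robot
import cv2
s=robot.snapshot("wrist"); i=s["image"][:,:,::-1]; cv2.imwrite("pics/wrist6c.png",cv2.resize(i[20:300,200:440],None,fx=2.1,fy=2.1,interpolation=cv2.INTER_CUBIC))
shift(-.006,.077)
```

```text
t 7.15 tcp [516.8 -63.3  76.3] lx,ly [30.9 28. ] F [-1.9 -7.8  7.6] w 47.1
tool y yaw - slicer x (deg) -0.0645202360110079 q6 -0.3225573025714579 tilt [ 0.005  -0.0082 -1.    ]
shift tool [-0.4 -0.8 34. ]
```

View pics/wrist6c.png

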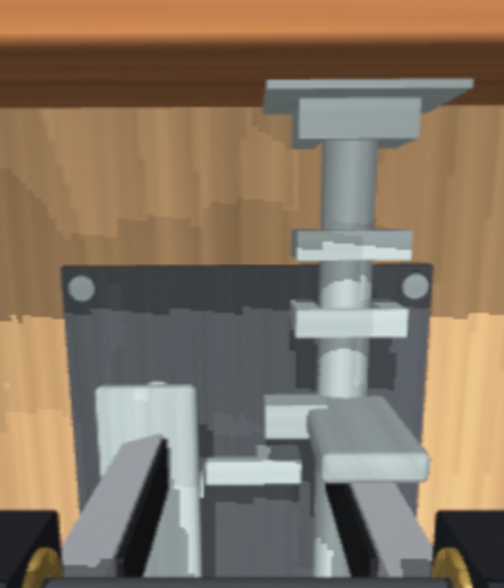

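>>> send_rows([
  [0, 0, 0, -0.001, 0],
  [0, 0, 0, -0.002, 0],
  [0, 0, 0, -0.003, 0],
  [0, 0, 0, -0.004, 0],
])

```text
time: 7.48
tool_pos: [0.5167, -0.063, 0.0764]
ee_rot: [0.271, 1.555, -1.204]
wrist_force: [-0.0, -17.6, 7.1]
width: 0.0474
```

>>> send_rows([
  [0, 0, 0, -0.001, 0],
  [0, 0, 0, -0.002, 0],
  [0, 0, 0, -0.003, 0],
  [0, 0, 0, -0.003, 0],
])

```text
time: 7.82
tool_pos: [0.5167, -0.0629, 0.0765]
ee_rot: [0.213, 1.549, -1.264]
wrist_force: [0.7, -23.4, 5.1]
width: 0.047
```

Run:
```python
from h import *
from bench import robot
import cv2
for n in("side","wrist","top"):
    s=robot.snapshot(n); cv2.imwrite(f"pics/{n}7.png",s["image"][:,:,::-1])
    np.savez(f"pics/{n}7.npz",K=s["intrinsics"],T=s["world_from_camera"])
i=cv2.imread("pics/side7.png"); cv2.imwrite("pics/side7c.png",cv2.resize(i[180:280,230:360],None,fx=6,fy=6,interpolation=cv2.INTER_CUBIC))
i=cv2.imread("pics/wrist7.png"); cv2.imwrite("pics/wrist7c.png",cv2.resize(i[20:300,200:440],None,fx=2.1,fy=2.1,interpolation=cv2.INTER_CUBIC))
i=cv2.imread("pics/top7.png"); cv2.imwrite("pics/top7c.png",cv2.resize(i[185:315,270:400],None,fx=4.6,fy=4.6,interpolation=cv2.INTER_CUBIC))
shift(-.006,.077)
```

```text
t 7.97 tcp [516.7 -62.9  76.5] lx,ly [30.9 28.4] F [  0.3 -22.9   4.9] w 46.7
tool y yaw - slicer x (deg) -0.28348079631269274 q6 -0.3085951431074048 tilt [ 0.0064 -0.02   -0.9998]
shift tool [ 0.2 -0.7 34.4]
```

View pics/side7c.png

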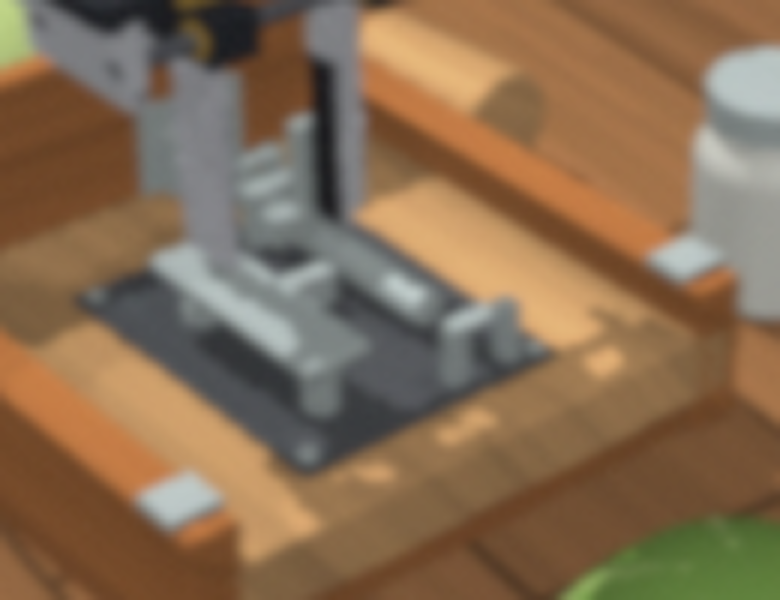

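View pics/wrist7c.png

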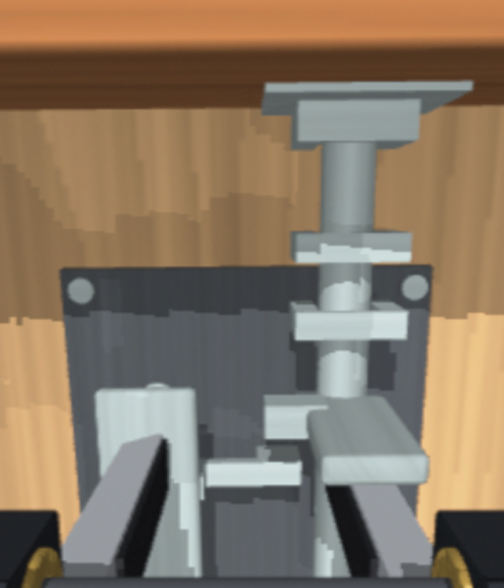

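View pics/top7c.png

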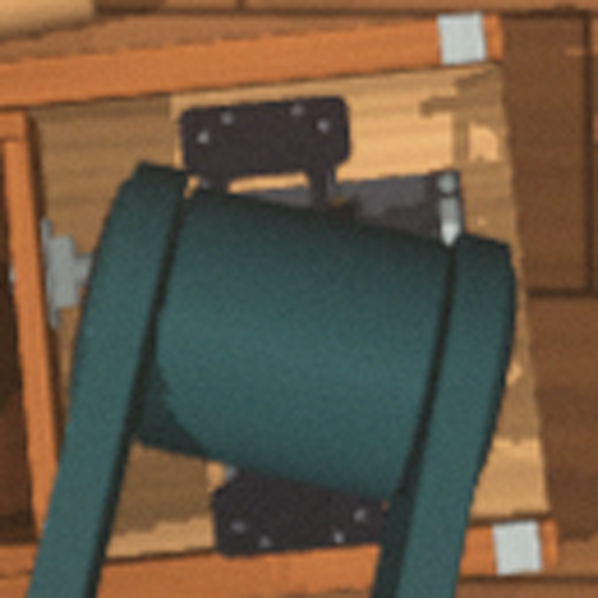

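Run:
```python
from h import *
g=lambda u,v:(230+(u+.5)/6-.5,180+(v+.5)/6-.5)
a=ray("side0",g(355,160),.115);b=ray("side7",g(289,123),.115)
print((b-a)[:2]@EX*1e3,(b-a)[:2]@EY*1e3, (a[:2]-PC)@EY*1e3,(b[:2]-PC)@EY*1e3)
# nose / lug positions
```

```text
-2.3513057258351333 38.13467323768894 4.421327007970521 42.55600024565947
```

>>> send_rows([
  [0, 0, 0, 0.003, 0],
  [0, 0, 0, 0.006, 0],
  [0, 0, 0, 0.009, 0],
  [0, 0, 0, 0.012, 0],
  [0, 0, 0, 0.014, 0],
])

```text
time: 8.38
tool_pos: [0.5168, -0.0637, 0.0762]
ee_rot: [2.605, 1.563, 1.131]
wrist_force: [-2.0, 10.6, 11.3]
width: 0.047
```

>>> send_rows([
  [0, 0, 0, 0, 0],
  [0, -0.004, 0, 0, 0],
  [0, -0.009, 0, 0, 0],
  [0, -0.017, 0, 0, 0],
  [0, -0.028, 0, 0, 0],
])

```text
time: 8.8
tool_pos: [0.5147, -0.0667, 0.1012]
ee_rot: [-1.563, 1.568, -3.036]
wrist_force: [-0.4, -0.7, -1.2]
width: 0.0468
```

>>> send_rows([
  [0, -0.02, 0, 0.005, 0],
  [0, -0.05, 0, 0.02, 0],
  [0, -0.085, 0, 0.04, 0],
  [0, -0.12, 0, 0.06, 0],
  [0, -0.14, 0, 0.08, 0],
])

```text
time: 9.22
tool_pos: [0.5243, -0.1477, 0.247]
ee_rot: [0.966, 1.565, -0.506]
wrist_force: [0.4, 0.6, 0.4]
width: 0.0472
```

```bash
python3 -c "
from h import *
o,R,p=state();print(R[:,1],R[:,2])"
```

```text
t 9.22 tcp [ 524.3 -147.7  247. ] lx,ly [ 30.1 -56.8] F [0.4 0.6 0.4] w 47.2
tool y yaw - slicer x (deg) -0.033974375861086765 q6 -0.4763654037774375 tilt [ 0.0054 -0.003  -1.    ]
[0.99518854 0.09784897 0.0050352 ] [ 0.0978322  -0.99519685  0.00347696]
```

>>> send_rows([
  [0, 0, -0.03, 0, 0],
  [0, 0, -0.065, 0, 0],
  [0, 0, -0.1, 0, 0],
  [0, 0, -0.13, 0, 0],
  [0, 0, -0.15, 0, 0],
])

```text
time: 9.63
tool_pos: [0.3717, -0.1613, 0.2424]
ee_rot: [-0.635, 1.569, -2.109]
wrist_force: [0.8, 0.3, 0.7]
width: 0.0471
```

>>> send_rows([
  [0, 0, 0, 0, 0],
  [0, 0, 0, 0, 0],
  [0, 0, 0, 0, 0],
])

```text
time: 9.88
tool_pos: [0.3747, -0.161, 0.2423]
ee_rot: [1.095, 1.57, -0.378]
wrist_force: [0.3, 0.1, -0.9]
width: 0.047
```

Run:
```python
from h import *
from bench import robot
import cv2
for n in("side","top"):
    s=robot.snapshot(n); cv2.imwrite(f"pics/{n}8.png",s["image"][:,:,::-1])
    np.savez(f"pics/{n}8.npz",K=s["intrinsics"],T=s["world_from_camera"])
i=cv2.imread("pics/side8.png"); cv2.imwrite("pics/side8c.png",cv2.resize(i[180:280,230:360],None,fx=6,fy=6,interpolation=cv2.INTER_CUBIC))
i=cv2.imread("pics/top8.png"); cv2.imwrite("pics/top8c.png",cv2.resize(i[185:315,270:400],None,fx=4.6,fy=4.6,interpolation=cv2.INTER_CUBIC))
state()
```

```text
t 9.98 tcp [ 375.  -160.8  241.9] lx,ly [-119.8  -55.1] F [0.  0.4 0.5] w 47.1
tool y yaw - slicer x (deg) 0.0006071112602503197 q6 -0.6430558254580285 tilt [-4.e-04  4.e-04 -1.e+00]
```

View pics/side8c.png

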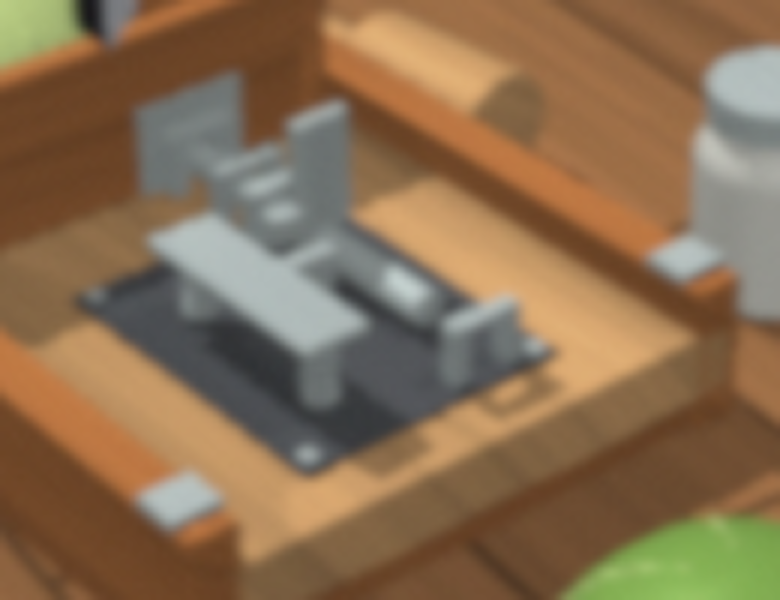

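View pics/top8c.png

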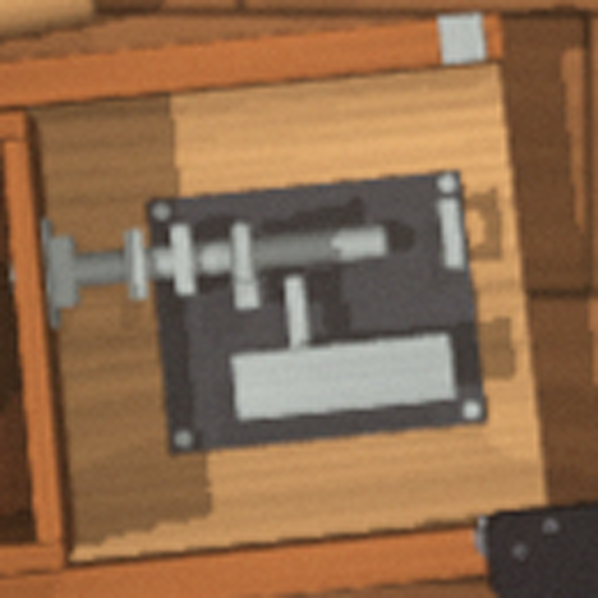

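View pics/top8.png

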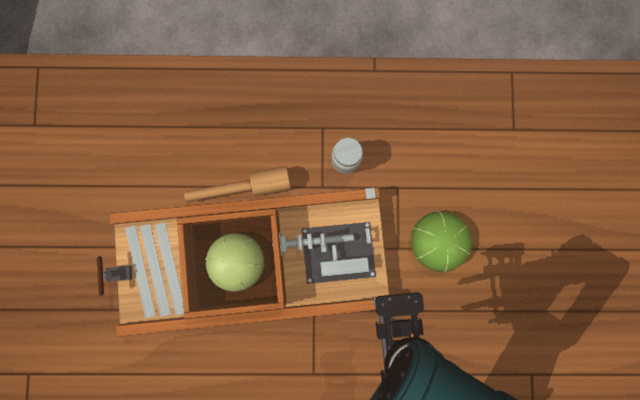

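```bash
python3 -c "
from bench import robot
print(robot.close_job())"
```

```text
the job is handed in; nothing more can be done
None
```

The box is locked and the job is handed in, at about 10 s of the 32 s allowed. With the fingers half open, one fingertip held the catch down on its stop (about 7 N). The other pushed the bolt's tab towards the box until it hit a firm stop: the push force climbed to 23 N with no further travel. I then backed off, lifted, and moved the arm clear.

- **Bolt:** the last pictures show its nose in the keeper. The lug sits about 22.5 mm past the middle of the tooth, which matches full travel of 45 mm. The side view gives about 38 mm moved, which fits if the bolt started at 5 to 7 mm. I couldn't measure the start directly.
- **Catch:** the paddle is back at its starting image position, up behind the lug.
- **Bystanders:** the cabbage, jar and tamper are where they were.
- **Backing off:** the fingertip stuck on the paddle, giving about 10 N sideways and almost no slide until it lifted. The bolt did not move visibly.

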